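Unstack the sanding kit onto its colour-coded places

TASK

Take the stack on the bench apart from the top down, one piece after another: the green paste tin goes into the green dish first, then the beech block flat into the yellow tray, and last the cork block flat into the blue tray. The jar of bolts is standing in the blue tray where the cork block belongs, so move it into the red dish before its tray is needed. Keep tin and jar upright, lower each piece gently instead of dropping it, lay the blocks lengthwise in their trays inside the lips, and leave everything released and at rest.

Things in the scene. Friction and masses are not known exactly. Their poses are not given: they have to be found in the camera images.
- paste_tin: Small round green tin with a pale lid, 54 mm in diameter, 60 mm high, about 0.16 kg; upright on top of the stack. Origin: underside centre; z up.
- beech_block: Pale beech sanding block, 52 x 110 x 42 mm high; the middle of the stack, lying crosswise on the cork block. Origin: underside centre; y along its length, x across the 52 mm, z up. About 0.16 kg.
- cork_block: Brown cork sanding block wrapped in paper (brown mottled sides, pale sandpaper top), about 60 mm across x 115 mm long, its top 34 mm above its origin; the bottom of the stack, on the bench. Origin: underside centre (the solid part begins 2 mm above it, so the origin reads 2 mm below the surface it rests on); y along its length, x across the 60 mm, z up. About 0.07 kg.
- bolt_jar: Round brown glass jar of bolts with a tin lid, 63 mm in diameter, 79 mm high (grip it below 65 mm height), about 0.28 kg; stands upright in the blue tray at the start. Origin: underside centre; z up.
- blue_tray: Fixed shallow rectangular tray painted blue, 83 x 135 mm inside, floor 12 mm above the bench, a lip 4 mm wide all round whose top is 17 mm above the bench. Place of the cork block, whose long side lies along the tray's long side. Origin: underside centre, at bench height z = 0; y along the long side, x along the short side, z up.
- yellow_tray: Fixed shallow rectangular tray painted yellow, 74 x 130 mm inside, floor 12 mm above the bench, a lip 4 mm wide all round whose top is 17 mm above the bench. Place of the beech block, whose long side lies along the tray's long side. Origin: underside centre, at bench height z = 0; y along the long side, x along the short side, z up.
- green_dish: Fixed shallow round dish painted green, 76 mm inside diameter, floor 12 mm above the bench, a lip 4 mm wide whose top is 17 mm above the bench. Place of the green paste tin. Origin: underside centre, at bench height z = 0; z up.
- red_dish: Fixed shallow round dish painted red, 84 mm inside diameter, floor 12 mm above the bench, a lip 4 mm wide whose top is 17 mm above the bench. Place of the jar of bolts. Origin: underside centre, at bench height z = 0; z up.
There are look-alikes about, which are no part of the job. What is shaped like the cork_block but turquoise is not meant.

How it is judged:
On the way, in this order (a step that is already met when the one before it is completed fails the run):
1. the paste tin stands released in the green dish (horizontal distance between paste_tin and green_dish below 0.014 m and z of paste_tin in the frame of green_dish between 0.006 and 0.015 m and angle between paste_tin's own z axis and vertical below 0.035 rad and contact force between the fingers and paste_tin below 0.1 N and linear speed of paste_tin below 0.02 m/s and angular speed of paste_tin below 0.1 rad/s), for 0.2 s.
2. the beech block lies released in the yellow tray (horizontal distance between beech_block and yellow_tray below 0.016 m and z of beech_block in the frame of yellow_tray between 0.006 and 0.015 m and angle between beech_block's own z axis and vertical below 0.035 rad and angle between the y axis of beech_block and the y axis of yellow_tray, either way round below 0.25 rad and contact force between the fingers and beech_block below 0.1 N and linear speed of beech_block below 0.02 m/s and angular speed of beech_block below 0.1 rad/s), for 0.2 s.
3. the cork block lies released in the blue tray (horizontal distance between cork_block and blue_tray below 0.016 m and z of cork_block in the frame of blue_tray between 0.006 and 0.015 m and angle between cork_block's own z axis and vertical below 0.035 rad and angle between the y axis of cork_block and the y axis of blue_tray, either way round below 0.25 rad and contact force between the fingers and cork_block below 0.1 N and linear speed of cork_block below 0.02 m/s and angular speed of cork_block below 0.1 rad/s), for 0.2 s.
At the end, for the whole second after the job is handed in: Tin upright in the green dish, jar in the red (within 14 mm of centre); beech block flat in the yellow tray, cork block in the blue (within 16 mm and 0.25 rad, lengthwise); all on their floors (origin under 15 mm above the place's, tilt under 0.035 rad), released and at rest (all of step 1 and all of step 2 and all of step 3 and horizontal distance between bolt_jar and red_dish below 0.014 m and z of bolt_jar in the frame of red_dish between 0.006 and 0.015 m and angle between bolt_jar's own z axis and vertical below 0.035 rad and contact force between the fingers and bolt_jar below 0.1 N and linear speed of bolt_jar below 0.02 m/s and angular speed of bolt_jar below 0.1 rad/s); the robot touches nothing.
It fails at once if the paste tin or the jar of bolts is tipped over (angle between any of paste_tin, bolt_jar's own z axis and vertical above 0.6 rad).
It fails at once if a piece is dropped (faster than 0.6 m/s while the fingers do not touch it) ((linear speed of paste_tin above 0.6 m/s and contact force between the fingers and paste_tin below 0.1 N) or (linear speed of beech_block above 0.6 m/s and contact force between the fingers and beech_block below 0.1 N) or (linear speed of cork_block above 0.6 m/s and contact force between the fingers and cork_block below 0.1 N) or (linear speed of bolt_jar above 0.6 m/s and contact force between the fingers and bolt_jar below 0.1 N)).
It also fails if it takes over 125 s, if anything falls off the work surface, if the arm or the gripper's body presses on something with over 40 N, if the wrist force passes 120 N, or if a joint passes its speed limit or range.

ROBOT

A 6-joint arm with a two-finger parallel gripper is mounted at the origin on the work surface; the furniture and walls round the work are solid. World frame = base frame: x ahead of the robot, y to its left, z up, the work surface at z = 0. Lengths are in m, angles in rad, forces in N, time in s.
With the tool pointing down it reaches from about 0.275 to 0.85 m from the base axis. Payload 5.2 kg.
Tool frame: the origin (TCP) lies at the very end of the fingers, on their centre line; the grasp point (between the pads) lies 19 mm behind it; z points along the fingers, y is the line along which they close (so a half turn about z gives the same grasp; the last joint's range is limited). The gripper opens to 85 mm and grips with 20 to 120 N. Pads are 22 mm wide; open, the fingers measure 114 mm over their backs; the gripper's body (76 mm by 85 mm) begins 54 mm behind the grasp point. The pads swing forward as they close: fully open they stand 13 mm farther back than shut.
Start: joints at [0.928, 0.259, 1.535, -0, 1.348, -0.203], TCP at [0.234, 0.498, 0.231] pointing down, gripper open.
Joint ranges: [-3.14, 3.14], [-0.91, 2.08], [0.19, 2.58], [-1.22, 4.36], [0.22, 2.71], [-3.12, 3.12]. Speed limits (rad/s): [2.57, 2.57, 3.14, 3.14, 3.14, 3.14].

INTERFACE

Orientations are given as a unit quaternion [x, y, z, w].
In Python, from bench import r gives the robot as it stands. Calls block until the motion is done:
- r.move_to(position, orientation): joint-space move of the TCP to a pose.
- r.movel(position, v=0.15, orientation=None): straight line of the TCP; orientation=None keeps the orientation; v is the mean speed in m/s.
- r.move_j(angles): joint-space move.
- r.let_go() and r.close(f_grip=None): open the fingers fully, or close them until they stop; f_grip is the grip in N (None keeps the last).
- r.hold(seconds).
- r.ik(position, orientation): joint angles nearest the present ones, or None.
- r.get_obs(): the state.
- r.get_image(name): name is "scene" or "side" or "wrist"; returns a dict with "frame" (384x512x3 uint8, red, green, blue), "depth" (384x512 float32, m along the optical axis (not along the pixel's ray), 0 where there is no reading), "fx", "fy", "cx", "cy" (pixels), "distortion" ([k1, k2, p1, p2, k3] as OpenCV has them; the pictures are not rectified), "R" (3x3) and "t" (3): a world point X has camera coordinates R X + t. Camera axes: x right, y down, z forward; pixel columns grow to the right and rows downward; lengths in m; the calibration is good to about 2 mm. A picture is of the moment at which its call begins.
A pose or a line that the arm cannot do raises r.MotionError and nothing moves.
- r.job_done(): hands the job in; it is judged then, once.
The state is a dict: "time_s": time; "joint_pos": joint angles; "joint_velocities": joint speeds; "tau": joint torques, N m; "position": TCP position; "ee_rot": TCP orientation; "contact_force": force on the tool from outside, world axes, zero at the start; "ft_torque": the same for the moment, N m; "grip_width": opening from 0.0 (shut) to 1.0 (fully open); "grasp_force": force on a finger pad.
Only numpy, scipy, OpenCV 4.12 (cv2) and the standard library are available. Lean on these libraries where they do the work, as an engineer would, in place of code of your own. Each camera call takes 0.05 s, during which the arm holds its last target. There are 200 camera calls.

## Working session

There is one attempt and no reset: what is moved stays moved. The work goes in short steps, each a Python script; the robot and the scene stay as the last script left them, time stands still between calls to the robot, and variables do not carry over. Pictures are saved under pics/ and viewed, at most 14 in all, crops included, and the job is handed in when it is done.

```bash
ls; mkdir -p pics
cat > h.py <<'E'
import numpy as np, cv2
from bench import r
def K(im): return np.array([[im["fx"],0,im["cx"]],[0,im["fy"],im["cy"]],[0,0,1.]])
def cloud(im):
    "HxWx3 world points, nan where no depth"
    d=im["depth"]; h,w=d.shape
    uv=np.stack(np.meshgrid(np.arange(w),np.arange(h)),-1).reshape(-1,1,2).astype(np.float64)
    n=cv2.undistortPoints(uv,K(im),np.array(im["distortion"],float))[:,0]
    z=d.reshape(-1); P=np.c_[n*z[:,None],z]; P[z==0]=np.nan
    return ((P-np.array(im["t"]))@np.array(im["R"])).reshape(h,w,3)
def save(im,name): cv2.imwrite(f"pics/{name}.png",im["frame"][:,:,::-1])
E
python3 - <<'E'
from h import *
import pickle
ims={n:r.get_image(n) for n in("scene","side","wrist")}
pickle.dump(ims,open("ims.pkl","wb"))
a=np.hstack([ims["scene"]["frame"],ims["side"]["frame"]])
for n in ims:
    save(ims[n],n+"0"); im=ims[n]; print(n,(-np.array(im["R"]).T@im["t"]).round(3),np.array(im["R"])[2].round(2),im["fx"],(im["depth"]>0).mean())
o=r.get_obs();print(o["ee_rot"],o["position"],o["time_s"],o["grip_width"])
E
```

```text
pics
scene [-0.362 -1.119  0.788] [ 0.47  0.75 -0.46] 489.5287001249103 0.9960581461588541
side [0.192 1.208 1.014] [ 0.13 -0.76 -0.63] 498.98140738487996 0.9719899495442709
wrist [0.16  0.534 0.373] [ 0.29 -0.14 -0.95] 310.4687271724275 0.9961954752604166
[ 2.18147316e-01  9.75915592e-01 -6.44527714e-04 -2.99954057e-04] [0.23390141 0.49733848 0.23067697] 0.15 0.9994528325006556
```

View pics/scene0.png

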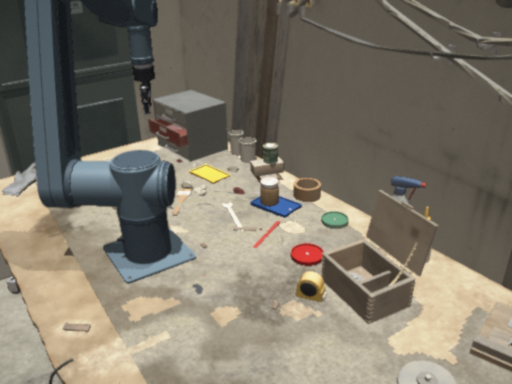

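View pics/side0.png

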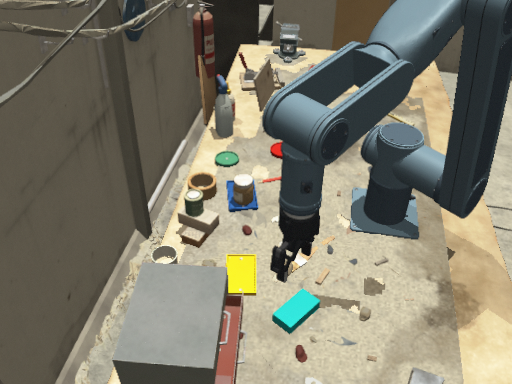

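The scene view shows the stack at (268,165), the jar (269,190) in the blue tray (276,205), the yellow tray (210,173), green dish (334,219) and red dish (308,254). In the side view they are at (195,215), (243,190), (242,197), (241,273), (227,158) and (280,150).

Things that could be confused:
- **Cork block:** the brown block at the bottom of the stack, side (197,237), or the turquoise block, side (297,310), which is excluded.
- **Tin:** the green tin on the stack, or the grey cans, scene (235,140) and (248,150).
- **Jar:** the brown jar, or the wooden bowl, scene (308,188).

Next I'll measure positions.

```bash
cat >> h.py <<'E'
def hsvmask(im,lo,hi): return cv2.inRange(cv2.cvtColor(im["frame"],cv2.COLOR_RGB2HSV),lo,hi)>0
COL=dict(blue=((105,120,40),(125,255,255)),yellow=((25,150,80),(35,255,255)),green=((65,80,40),(85,255,255)),red=((175,180,100),(180,255,255)),red0=((0,200,100),(3,255,255)))
def blobs(im,c,X,amin=60):
    n,l,s,_=cv2.connectedComponentsWithStats(hsvmask(im,*COL[c]).astype(np.uint8))
    for i in range(1,n):
        if s[i,4]>=amin:
            p=X[l==i]; p=p[~np.isnan(p[:,0])]
            if len(p)>20: yield s[i],p
E
python3 - <<'E'
from h import *
import pickle
ims=pickle.load(open("ims.pkl","rb"))
for n in("scene","side","wrist"):
    im=ims[n];X=cloud(im)
    for c in COL:
        for s,p in blobs(im,c,X):
            p2=p[p[:,2]<.03]
            if len(p2)<20: continue
            (cx,cy),wh,a=cv2.minAreaRect(p2[:,:2].astype(np.float32))
            print(n,c,s, "c",round(cx,3),round(cy,3),"wh",np.round(wh,3),"ang",round(a,1),"z",np.percentile(p[:,2],[10,50,90]).round(3))
X=cloud(ims["side"])
for u,v in [(194,195),(194,210),(205,219),(197,237),(243,180),(243,195),(202,183),(300,305),(165,255),(240,300)]: print((u,v),X[v,u].round(3))
X=cloud(ims["scene"])
for u,v in [(270,148),(270,157),(268,166),(263,175),(269,182),(269,192),(308,183),(248,142),(190,100),(168,130),(223,102),(180,140)]: print((u,v),X[v,u].round(3))
E
```

```text
scene blue [252 197  49  19 404] c 0.443 0.008 wh [0.094 0.143] ang 16.2 z [0.01  0.013 0.016]
scene yellow [191 166  38  17 143] c 0.377 0.332 wh [0.08  0.136] ang 9.4 z [0.011 0.013 0.017]
side blue [227 181  31  31 348] c 0.447 0.016 wh [0.087 0.151] ang 16.3 z [0.009 0.013 0.017]
side yellow [ 226  254   30   39 1065] c 0.382 0.339 wh [0.078 0.142] ang 10.6 z [0.01  0.012 0.016]
side green [216 152  23  15 270] c 0.537 -0.168 wh [0.076 0.087] ang 14.6 z [0.009 0.013 0.016]
side red0 [271 143  11  14 107] c 0.379 -0.256 wh [0.035 0.095] ang 11.2 z [0.009 0.013 0.016]
wrist blue [ 75 375  17   9  82] c 0.453 0.075 wh [0.023 0.027] ang 20.2 z [0.011 0.012 0.016]
wrist yellow [ 156  256   97   84 3961] c 0.383 0.336 wh [0.083 0.143] ang 13.4 z [0.01  0.011 0.014]
(194, 195) [0.544 0.192 0.137]
(194, 210) [0.539 0.214 0.101]
(205, 219) [0.509 0.214 0.073]
(197, 237) [0.526 0.249 0.032]
(243, 180) [0.437 0.037 0.088]
(243, 195) [0.432 0.064 0.052]
(202, 183) [ 0.588 -0.026  0.005]
(300, 305) [0.213 0.43  0.032]
(165, 255) [0.585 0.349 0.05 ]
(240, 300) [0.349 0.498 0.103]
(270, 148) [0.531 0.162 0.134]
(270, 157) [0.531 0.161 0.1  ]
(268, 166) [0.523 0.163 0.067]
(263, 175) [0.51  0.175 0.031]
(269, 182) [0.425 0.017 0.093]
(269, 192) [0.416 0.003 0.066]
(308, 183) [0.597 0.031 0.033]
(248, 142) [0.593 0.401 0.063]
(190, 100) [0.463 0.627 0.204]
(168, 130) [0.333 0.575 0.12 ]
(223, 102) [0.55  0.51  0.208]
(180, 140) [0.349 0.503 0.097]
```

View pics/wrist0.png

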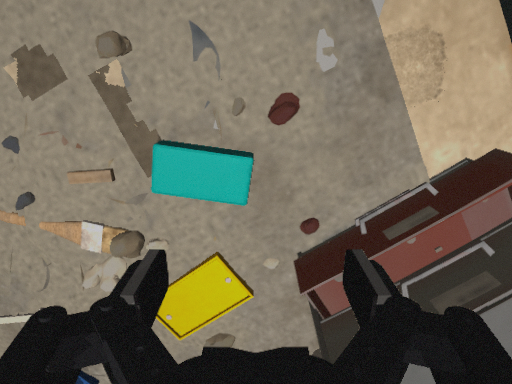

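The wrist view shows the turquoise look-alike at (202,173), the yellow tray at (203,296) and the drawer cabinet at lower right. Next I'll move the wrist camera over the stack and the dishes.

```bash
cat >> h.py <<'E'
def Q(yang):
    "tool down, fingers closing along world angle yang (deg)"
    p=np.radians((yang+90)/2); return [float(np.cos(p)),float(np.sin(p)),0.,0.]
E
python3 - <<'E'
from h import *
import pickle
ims={}
for n,p in dict(w1=(.43,.2,.33),w2=(.43,-.12,.33),w3=(.40,.04,.33)).items():
    r.move_to(list(p),Q(90)); r.hold(.3); im=ims[n]=r.get_image("wrist"); save(im,n); X=cloud(im)
    for c in COL:
        for s,q in blobs(im,c,X,200):
            p2=q[q[:,2]<.03]
            if len(p2)<20: continue
            (cx,cy),wh,a=cv2.minAreaRect(p2[:,:2].astype(np.float32))
            print(n,c,s, "c",round(cx,4),round(cy,4),"wh",np.round(wh,3),"ang",round(a,1),"z",np.percentile(p2[:,2],[5,50,95]).round(4))
pickle.dump(ims,open("w.pkl","wb"))
print(r.get_obs()["time_s"],r.get_obs()["joint_pos"])
E
```

```text
w1 blue [  77  114  108   81 2784] c 0.4479 0.0123 wh [0.09  0.143] ang 16.7 z [0.01   0.0116 0.0166]
w1 yellow [ 354   75   44   63 2080] c 0.3743 0.3763 wh [0.081 0.057] ang 11.4 z [0.01   0.0116 0.0164]
w1 yellow [ 299   88   43   60 1859] c 0.392 0.297 wh [0.077 0.055] ang 11.5 z [0.0099 0.0114 0.016 ]
w1 green [   8  186   47   48 1636] c 0.5384 -0.1699 wh [0.082 0.082] ang 8.0 z [0.0098 0.0114 0.0163]
w2 blue [ 289  114   98   81 3359] c 0.4473 0.0111 wh [0.091 0.141] ang 16.2 z [0.0099 0.0115 0.0164]
w2 green [ 197  185   51   50 1978] c 0.5379 -0.1706 wh [0.08  0.082] ang 89.5 z [0.0098 0.0114 0.0163]
w2 red0 [ 122   59   63   65 3066] c 0.3557 -0.2643 wh [0.088 0.09 ] ang 24.8 z [0.0099 0.0115 0.0164]
w3 blue [ 184  133  105   80 3259] c 0.4473 0.0116 wh [0.09  0.141] ang 16.6 z [0.0099 0.0114 0.0164]
w3 yellow [ 408   99   87   68 4240] c 0.3816 0.3376 wh [0.082 0.139] ang 11.4 z [0.01   0.0115 0.0163]
w3 green [ 103  203   50   48 1770] c 0.5385 -0.1702 wh [0.081 0.082] ang 45.4 z [0.0096 0.0113 0.0163]
w3 red0 [  23   85   57   61 2529] c 0.356 -0.2644 wh [0.088 0.09 ] ang 5.6 z [0.0099 0.0114 0.0164]
4.4917 [-1.81452183e-01 -7.02147189e-02  1.66581044e+00 -5.82497184e-05
  1.54638409e+00 -1.75057532e+00]
```

Run:
```python
from h import *
import pickle
ims=pickle.load(open("w.pkl","rb"))
im=ims["w1"]; save({"frame":im["frame"]},"w1b")
cl=[]
for n in ims:
    X=cloud(ims[n]).reshape(-1,3); C=ims[n]["frame"].reshape(-1,3); k=~np.isnan(X[:,0]); X=X[k]
    def sel(x0,x1,y0,y1,z0,z1): return X[(X[:,0]>x0)&(X[:,0]<x1)&(X[:,1]>y0)&(X[:,1]<y1)&(X[:,2]>z0)&(X[:,2]<z1)]
    for nm,b in dict(tintop=(.45,.62,.1,.27,.12,.15),tin=(.45,.62,.1,.27,.085,.15),beech=(.42,.66,.06,.32,.066,.082),corktop=(.42,.66,.06,.32,.028,.038),cork=(.42,.66,.06,.32,.01,.06),jar=(.37,.5,-.05,.08,.06,.12),jartop=(.37,.5,-.05,.08,.085,.12),near=(.42,.7,.05,.32,.15,.3),bowl=(.5,.75,-.08,.08,.02,.2)).items():
        p=sel(*b)
        if len(p)<15: print(n,nm,len(p)); continue
        (cx,cy),wh,a=cv2.minAreaRect(p[:,:2].astype(np.float32))
        print(n,nm,len(p),"c",round(cx,4),round(cy,4),"wh",np.round(wh,3),"ang",round(a,1),"z",np.percentile(p[:,2],[2,50,98]).round(4))
f=cv2.resize(ims["w1"]["frame"][90:330,100:420],None,fx=2.4,fy=2.4,interpolation=cv2.INTER_CUBIC); cv2.imwrite("pics/crop1.png",f[:,:,::-1])
```

```text
w1 tintop 1393 c 0.5483 0.1853 wh [0.053 0.052] ang 67.7 z [0.122  0.133  0.1353]
w1 tin 1822 c 0.5483 0.1853 wh [0.053 0.052] ang 67.7 z [0.0883 0.1319 0.1352]
w1 beech 1445 c 0.4926 0.1348 wh [0.192 0.075] ang 67.8 z [0.0674 0.0731 0.0803]
w1 corktop 1364 c 0.5048 0.1494 wh [0.23  0.087] ang 67.1 z [0.0291 0.0315 0.0354]
w1 cork 2972 c 0.4972 0.19 wh [0.154 0.26 ] ang 0.0 z [0.0102 0.0305 0.0561]
w1 jar 1954 c 0.4373 0.0359 wh [0.06  0.059] ang 73.2 z [0.0628 0.0893 0.0912]
w1 jartop 1488 c 0.4381 0.0342 wh [0.056 0.056] ang 81.4 z [0.0869 0.0897 0.0913]
w1 near 0
w1 bowl 1551 c 0.572 0.0096 wh [0.082 0.093] ang 23.6 z [0.021  0.0433 0.0483]
w2 tintop 1293 c 0.5484 0.1836 wh [0.053 0.052] ang 19.5 z [0.1213 0.1328 0.1352]
w2 tin 1997 c 0.5484 0.1833 wh [0.053 0.053] ang 19.5 z [0.0873 0.13   0.1351]
w2 beech 1545 c 0.5364 0.1891 wh [0.055 0.11 ] ang 72.2 z [0.067  0.073  0.0804]
w2 corktop 804 c 0.5165 0.1661 wh [0.06  0.119] ang 49.8 z [0.029  0.0318 0.0374]
w2 cork 1944 c 0.4606 0.1989 wh [0.179 0.191] ang 25.3 z [0.0107 0.0325 0.0589]
w2 jar 1920 c 0.4369 0.0314 wh [0.059 0.06 ]
[... 155 characters left out ...]
 wh [0.086 0.092] ang 41.8 z [0.021  0.0456 0.0485]
w3 tintop 139 c 0.5308 0.1981 wh [0.038 0.008] ang 52.9 z [0.1208 0.1323 0.1342]
w3 tin 510 c 0.5368 0.1822 wh [0.03  0.053] ang 13.1 z [0.0858 0.1032 0.1338]
w3 beech 1435 c 0.511 0.1268 wh [0.188 0.112] ang 68.3 z [0.0669 0.073  0.0794]
w3 corktop 968 c 0.5161 0.1437 wh [0.228 0.111] ang 67.1 z [0.0289 0.0316 0.0373]
w3 cork 2671 c 0.5007 0.19 wh [0.26  0.161] ang 90.0 z [0.0103 0.0306 0.0577]
w3 jar 1782 c 0.4362 0.0339 wh [0.059 0.06 ] ang 46.0 z [0.0637 0.0895 0.0911]
w3 jartop 1475 c 0.438 0.0341 wh [0.056 0.057] ang 89.8 z [0.0872 0.0897 0.0912]
w3 near 0
w3 bowl 1668 c 0.5758 0.0121 wh [0.092 0.091] ang 69.4 z [0.0211 0.0456 0.0484]
```

View pics/crop1.png

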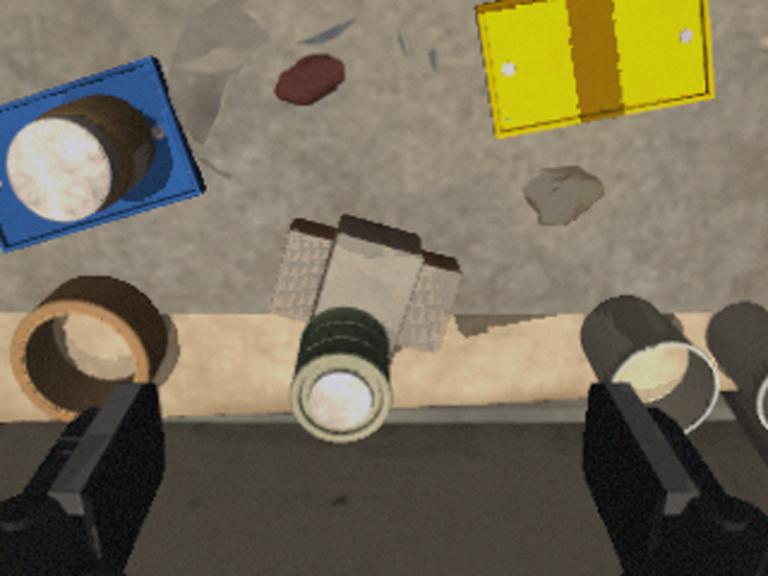

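The crop shows the green tin at (340,390) on the beech block (365,290). The beech lies across the cork block (sandpaper top at (305,275) and (430,300)), and the brown jar is in the blue tray at (60,170). My choices are confirmed. Next I'll check for obstacles round the places and whether each pose is reachable.

Run:
```python
from h import *
import pickle
A=np.vstack([cloud(i).reshape(-1,3) for f in("ims.pkl","w.pkl") for n,i in pickle.load(open(f,"rb")).items() if n!="side"])
A=A[~np.isnan(A[:,0])]
P=dict(stack=(.548,.185),green=(.5384,-.1703),yellow=(.3816,.3376),blue=(.4474,.0116),red=(.3558,-.2644))
for n,c in P.items():
    d=np.hypot(*(A[:,:2]-c).T)
    for z0,z1 in((.025,.1),(.1,.25),(.25,.5)):
        k=(A[:,2]>z0)&(A[:,2]<z1)&(d<.2)&(d>.045)
        h,_,_=np.histogram2d(*(A[k,:2]).T,bins=[np.arange(-.2,1.2,.05),np.arange(-.6,.8,.05)])
        print(n,z0,[(round(-.2+.05*i,2),round(-.6+.05*j,2),int(h[i,j])) for i,j in zip(*np.where(h>8))])
k=(A[:,1]>0)&(A[:,1]<.35)&(A[:,2]>.25);print("wall",np.percentile(A[k,0],[1,5,50]) if k.any() else None)
for n,p,a in [("tin",(.548,.184,.085),(90,)),("green",(.5384,-.1703,.023),(90,)),("beech",(.537,.189,.042),(72,)),("yel",(.3816,.3376,.022),(11.4,191.4)),("jar",(.437,.034,.035),(16,106,)),("red",(.3558,-.2644,.035),(16,90)),("cork",(.537,.19,.009),(162,-18)),("blue",(.4474,.0116,.021),(16.6,196.6))]:
    for b in a:
        q=r.ik(list(p),Q(b)); print(n,b,None if q is None else np.round(q,2))
```

```text
stack 0.025 [(np.float64(0.4), np.float64(0.0), 2011), (np.float64(0.4), np.float64(0.05), 1264), (np.float64(0.45), np.float64(0.0), 951), (np.float64(0.45), np.float64(0.05), 192), (np.float64(0.45), np.float64(0.1), 59), (np.float64(0.45), np.float64(0.15), 1745), (np.float64(0.45), np.float64(0.2), 929), (np.float64(0.5), np.float64(-0.05), 358), (np.float64(0.5), np.float64(0.0), 1122), (np.float64(0.5), np.float64(0.1), 469), (np.float64(0.5), np.float64(0.15), 525), (np.float64(0.5), np.float64(0.2), 825), (np.float64(0.5), np.float64(0.25), 127), (np.float64(0.5), np.float64(0.35), 796), (np.float64(0.55), np.float64(0.0), 456), (np.float64(0.55), np.float64(0.05), 383), (np.float64(0.55), np.float64(0.15), 61), (np.float64(0.55), np.float64(0.2), 261), (np.float64(0.55), np.float64(0.3), 772), (np.float64(0.55), np.float64(0.35), 581), (np.float64(0.6), np.float64(-0.05), 117), (np.float64(0.6), np.float64(0.0), 663), (np.float64(0.6), np.float64(0.35), 106)]
stack 0.1 []
stack 0.25 [(np.float64(0.35), np.float64(0.05), 6029), (np.float64(0.35), np.float64(0.1), 3704), (np.f
[... 5149 characters left out ...]
, 6925), (np.float64(0.4), np.float64(-0.1), 4024)]
wall [-0.2024264  -0.15810693  0.41306901]
tin 90 [ 0.13  0.44  1.65 -0.    1.05 -1.44]
green 90 [-0.5   0.5   1.74 -0.    0.9  -2.07]
beech 72 [ 0.14  0.48  1.71 -0.    0.94 -1.11]
yel 11.4 [ 0.51  0.43  1.88 -0.    0.83  0.31]
yel 191.4 [ 0.51  0.43  1.88 -0.    0.83 -2.84]
jar 16 [-0.18  0.31  2.04 -0.    0.79 -0.46]
jar 106 [-0.18  0.31  2.04 -0.    0.79 -2.03]
red 16 [-0.89  0.32  2.03 -0.    0.8  -1.17]
red 90 [-0.89  0.32  2.03 -0.    0.8  -2.46]
cork 162 [ 0.14  0.53  1.74 -0.    0.87 -2.68]
cork -18 [ 0.14  0.53  1.74 -0.    0.87  0.46]
blue 16.6 [-0.22  0.35  2.03 -0.    0.77 -0.51]
blue 196.6 [-0.22  0.35  2.03 -0.    0.77  2.63]
```

```bash
cat >> h.py <<'E'
def st(tag):
    o=r.get_obs(); print(tag,"t",round(o["time_s"],2),"p",np.round(o["position"],4),"grip",round(o["grip_width"],3),"gf",np.round(o["grasp_force"],1),"F",np.round(o["contact_force"],1)); return o
def pick(x,y,z,ang,f,zs=.22):
    r.move_to([x,y,zs],Q(ang)); r.movel([x,y,z+.03],.2); r.movel([x,y,z],.08)
    r.close(f); r.hold(.3); st("closed"); r.movel([x,y,z+.02],.05); r.movel([x,y,zs],.15); st("lifted")
def place(x,y,z,ang,zs=.22):
    "guarded lowering: stops when the floor takes the load"
    r.movel([x,y,zs],.2,Q(ang)); r.movel([x,y,z+.03],.15); r.movel([x,y,z+.005],.05); r.hold(.3)
    f0=r.get_obs()["contact_force"][2]
    for dz in np.arange(.004,-.0031,-.001):
        r.movel([x,y,z+dz],.02); r.hold(.05); f=r.get_obs()["contact_force"][2]
        if abs(f-f0)>1.5: break
    print("touch dz",round(dz,4),"dF",round(f-f0,2)); r.let_go(); r.hold(.3); st("released"); r.movel([x,y,z+.02],.05); r.movel([x,y,zs],.2)
E
python3 - <<'E'
from h import *
pick(.5483,.1845,.086,90,40)
place(.5384,-.1703,.024,90)
r.move_to([.43,.02,.33],Q(90)); r.hold(.3); im=r.get_image("wrist"); save(im,"a1"); st("view")
import pickle; pickle.dump(im,open("a1.pkl","wb"))
X=cloud(im).reshape(-1,3); X=X[~np.isnan(X[:,0])]
def sel(x0,x1,y0,y1,z0,z1):
    p=X[(X[:,0]>x0)&(X[:,0]<x1)&(X[:,1]>y0)&(X[:,1]<y1)&(X[:,2]>z0)&(X[:,2]<z1)]
    if len(p)<10: return print(len(p))
    c,wh,a=cv2.minAreaRect(p[:,:2].astype(np.float32)); print(len(p),np.round(c,4),np.round(wh,3),round(a,1),np.percentile(p[:,2],[2,50,98]).round(4))
sel(.46,.62,-.25,-.1,.06,.09); sel(.46,.64,.1,.27,.0715,.079)
E
```

```text
closed t 7.32 p [0.549  0.1845 0.0868] grip 0.621 gf 42.3 F [-0.5 -0.3  6.1]
lifted t 8.78 p [0.5476 0.1844 0.2189] grip 0.619 gf 42.2 F [-0.2  0.2 -1.4]
touch dz 0.0 dF 6.9
released t 15.13 p [ 0.5384 -0.1703  0.0239] grip 0.996 gf 0.0 F [-1.1  0.2  0.2]
view t 18.03 p [0.4302 0.0194 0.3294] grip 1.004 gf 0.0 F [-0.3  0.  -1.1]
1033 [ 0.5384 -0.1685] [0.052 0.052] 3.9 [0.0615 0.0708 0.0733]
2186 [0.5359 0.1911] [0.052 0.107] 73.5 [0.0717 0.0732 0.0748]
```

Run:
```python
from h import *
pick(.5359,.1911,.043,73.5,40)
place(.3816,.3376,.023,191.4)
r.move_to([.43,.17,.33],Q(90)); r.hold(.3); im=r.get_image("wrist"); save(im,"a2"); st("view")
X=cloud(im).reshape(-1,3); X=X[~np.isnan(X[:,0])]
def sel(x0,x1,y0,y1,z0,z1):
    p=X[(X[:,0]>x0)&(X[:,0]<x1)&(X[:,1]>y0)&(X[:,1]<y1)&(X[:,2]>z0)&(X[:,2]<z1)]
    if len(p)<10: return print(len(p))
    c,wh,a=cv2.minAreaRect(p[:,:2].astype(np.float32)); print(len(p),np.round(c,4),np.round(wh,3),round(a,1),np.percentile(p[:,2],[2,50,98]).round(4))
sel(.30,.46,.25,.43,.05,.07); sel(.44,.64,.1,.28,.0295,.04)
```

```text
closed t 21.07 p [0.5365 0.1912 0.0437] grip 0.601 gf 43.1 F [ 0.2 -0.   5.5]
lifted t 22.82 p [0.5352 0.191  0.2189] grip 0.599 gf 42.4 F [-0.3 -0.9 -2.1]
touch dz 0.002 dF -1.7
released t 28.88 p [0.3816 0.3376 0.025 ] grip 0.998 gf 0.0 F [ 0.2 -0.7  0.1]
view t 32.04 p [0.4299 0.1703 0.3298] grip 1.001 gf 0.0 F [-0.2 -0.2 -0.6]
3115 [0.3812 0.3401] [0.053 0.111] 11.2 [0.0512 0.0533 0.0551]
2598 [0.5322 0.1973] [0.114 0.06 ] 75.1 [0.0299 0.0316 0.0333]
```

View pics/a2.png

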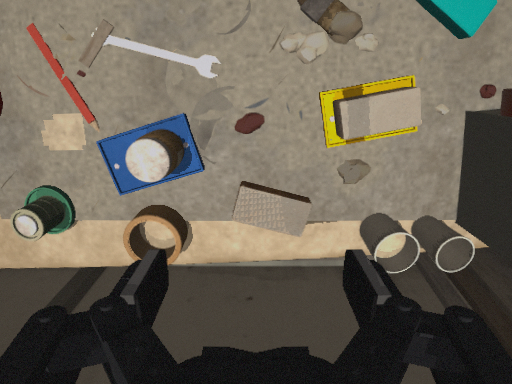

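The wrist view shows the tin in the green dish (42,215), the beech block in the yellow tray (375,112), the bare cork block at (272,210) and the jar in the blue tray (150,158). The jar goes next, then the cork.

```bash
sed -i 's/>1.5: break/>3: break/' h.py
python3 - <<'E'
from h import *
pick(.4379,.0340,.036,16,50)
place(.3558,-.2644,.036,16)
r.move_to([.43,-.02,.33],Q(90)); r.hold(.3); im=r.get_image("wrist"); save(im,"a3"); st("view")
X=cloud(im).reshape(-1,3); X=X[~np.isnan(X[:,0])]
def sel(x0,x1,y0,y1,z0,z1):
    p=X[(X[:,0]>x0)&(X[:,0]<x1)&(X[:,1]>y0)&(X[:,1]<y1)&(X[:,2]>z0)&(X[:,2]<z1)]
    if len(p)<10: return print(len(p))
    c,wh,a=cv2.minAreaRect(p[:,:2].astype(np.float32)); print(len(p),np.round(c,4),np.round(wh,3),round(a,1),np.percentile(p[:,2],[2,50,98]).round(4))
sel(.28,.44,-.34,-.18,.085,.1); sel(.44,.64,.1,.28,.0295,.04)
for s,q in blobs(im,"blue",cloud(im),200): print(s,cv2.minAreaRect(q[q[:,2]<.03][:,:2].astype(np.float32)))
E
```

```text
closed t 35.06 p [0.4384 0.0339 0.0369] grip 0.724 gf 53.9 F [-1.6 -0.5  5.2]
lifted t 36.85 p [0.4372 0.0341 0.219 ] grip 0.732 gf 55.3 F [-0.1  0.5 -4.7]
touch dz 0.0 dF 11.07
released t 42.84 p [ 0.3558 -0.2644  0.0359] grip 1.003 gf 0.0 F [ 1.   0.5 -1.2]
view t 45.78 p [ 0.43   -0.0207  0.3297] grip 1.0 gf 0.0 F [ 0.4  0.1 -0.5]
1672 [ 0.3566 -0.2644] [0.056 0.058] 2.8 [0.0865 0.0898 0.0916]
2412 [0.5329 0.1965] [0.115 0.06 ] 74.5 [0.0299 0.0317 0.0334]
[ 223  113  105   83 5487] ((0.4472697377204895, 0.011463336646556854), (0.09089143574237823, 0.1409798115491867), 16.330995559692383)
```

Run:
```python
from h import *
pick(.5325,.1969,.009,-15.3,30)
im=r.get_image("wrist"); save(im,"a4")
place(.4473,.0115,.021,16.5)
r.move_to([.40,.04,.33],Q(90)); r.hold(.3); im=r.get_image("wrist"); save(im,"a5"); st("view")
X=cloud(im).reshape(-1,3); X=X[~np.isnan(X[:,0])]
def sel(x0,x1,y0,y1,z0,z1):
    p=X[(X[:,0]>x0)&(X[:,0]<x1)&(X[:,1]>y0)&(X[:,1]<y1)&(X[:,2]>z0)&(X[:,2]<z1)]
    if len(p)<10: return print(len(p))
    c,wh,a=cv2.minAreaRect(p[:,:2].astype(np.float32)); print(len(p),np.round(c,4),np.round(wh,3),round(a,1),np.percentile(p[:,2],[2,50,98]).round(4))
sel(.35,.54,-.09,.1,.035,.05); sel(.28,.44,-.34,-.18,.085,.1); sel(.30,.46,.25,.43,.05,.07);sel(.46,.62,-.25,-.1,.06,.09)
```

```text
closed t 50.01 p [0.5331 0.197  0.0097] grip 0.697 gf 33.7 F [-0.4  0.6  5.7]
lifted t 51.98 p [0.5319 0.1968 0.219 ] grip 0.697 gf 33.0 F [-0.5 -0.5 -0. ]
touch dz 0.0 dF 9.25
released t 57.61 p [0.4473 0.0115 0.0209] grip 1.003 gf 0.0 F [-0.5  0.   0.5]
view t 60.68 p [0.4    0.0399 0.3297] grip 1.001 gf 0.0 F [-0.3  0.3  0.6]
3435 [0.4791 0.0209] [0.127 0.116] 17.2 [0.0382 0.0436 0.047 ]
1413 [ 0.3565 -0.2615] [0.052 0.057] 76.2 [0.0862 0.0897 0.0913]
2635 [0.3806 0.3396] [0.053 0.11 ] 11.8 [0.0511 0.0533 0.0551]
1010 [ 0.5379 -0.1681] [0.053 0.053] 45.0 [0.0615 0.0709 0.0732]
```

View pics/a5.png

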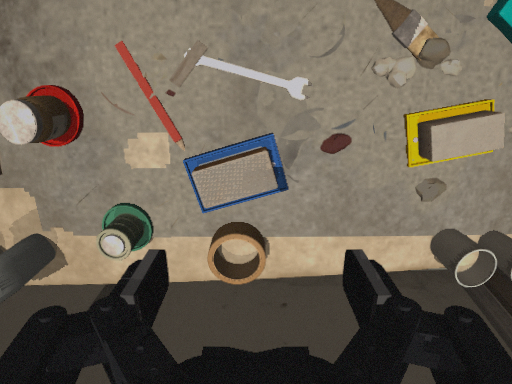

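The final view shows the jar in the red dish (40,115), the tin in the green dish (127,232), the beech in the yellow tray (460,133) and the cork in the blue tray (236,177). I'll check that the cork lies flat and centred, then hand in.

Run:
```python
from h import *
im=r.get_image("wrist"); X=cloud(im).reshape(-1,3); X=X[~np.isnan(X[:,0])]
p=X[(np.hypot(X[:,0]-.4473,X[:,1]-.0115)<.075)&(X[:,2]>.0385)&(X[:,2]<.05)&(X[:,0]<.515)]
c,wh,a=cv2.minAreaRect(p[:,:2].astype(np.float32))
q=p[np.abs(p-np.median(p,0))[:,2]<.003]; co=np.linalg.lstsq(np.c_[q[:,:2],np.ones(len(q))],q[:,2],rcond=None)[0]
print(np.round(c,4),np.round(wh,3),a,np.median(p[:,2]),"slope",co[:2].round(4))
ok=np.hypot(c[0]-.4473,c[1]-.0115)<.011 and abs(np.median(p[:,2])-.044)<.003
print(ok)
if ok: print(r.job_done())
```

```text
[0.4475 0.0117] [0.06  0.115] 16.82205581665039 0.043628209715747567 slope [0.0023 0.0009]
True
the job is handed in; nothing more can be done
None
```

The job is handed in at about 61 s of the 125 s allowed: tin in the green dish, beech block flat in the yellow tray, jar in the red dish and cork block flat in the blue tray, all released and within about 3 mm of centre by the wrist camera; the hand-in call gave no verdict.

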